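# Refit the gas hob knob and hold it pressed in

### The job

The knob has come off the gas hob on the braai ledge. Pick up the long bar knob with the pointed nose, turn it so that the flat in its hole matches the flat on the hob's D-shaped brass shaft, and slide it fully home on the shaft; then push knob and shaft right in against the valve's spring, as one does while the gas is lit, and finish with the robot still holding the knob pressed in. Leave the little round knob, the pepper grinder and the lighter where they are.

Things in the scene. Friction and masses are not known exactly. Their poses are not given: they have to be found in the camera images.
- knob_grip (a point): Centre of the finger bar of the loose black bar knob, which starts hole down on the ledge: 36 mm above its underside, on its axis. Skirt 50 mm in diameter, 23 mm high; on it an upright bar 14 mm wide, 44 long, 26 high, and at one end a pointed nose reaching 36 mm from the axis. 49 mm high in all, about 0.08 kg. x: along the bar towards the nose, z up.
- knob_seat (a point): Point on the knob's axis at the blind end of its D-shaped hole, 18 mm above the underside, 18 mm below knob_grip; axes as knob_grip. Hole 18 mm deep, 16 mm across its round part, its flat 3 mm from the axis on the nose side (+x), 2.5 mm chamfer at the mouth. Fully home, this point touches shaft_top.
- shaft_top (a point): Centre of the top end of the hob's upright brass D-shaft: 14 mm in diameter, flat 2 mm from its axis, last 4 mm tapered, 26 mm out of the hob's top; it does not turn. x: level, out of the flat; z up. To enter, the knob's x must point the same way (within 0.15 rad). The point sinks with the shaft as it is pressed.
- hob: The fixed steel one-burner gas hob: 300 mm (x) by 260 mm (y), 70 mm high. Origin: centre of its underside, z up. The shaft stands 110 mm from it along -x, near the edge at -x; the shaft's flat and a small dark raised mark beside it face that edge. On the other side, from 70 mm away from the shaft, a pan support rises 27 mm above the top.
- valve (a joint): How far the shaft is pressed down into the hob, in m: 0 at rest, 0.006 at the end of its travel. A spring resists: about 6 N starts it moving, 9 N holds it fully in, and it springs back when let go.
- round_knob_mid (a point): Centre of a small round black knob (42 mm in diameter, 28 mm high, no bar, no nose), standing on the ledge: it belongs elsewhere, leave it.
- grinder_mid (a point): Centre of an empty glass and steel pepper grinder standing on the ledge, 56 mm in diameter, 129 mm high (point 60 mm up): leave it.
- lighter_mid (a point): Centre of a metal flip-top lighter lying flat on the ledge, 57 x 38 x 13 mm: leave it.
Mind the look-alikes: they are no part of the job. What is shaped like the part that bears knob_grip but orange is not meant.

How it is judged:
On the way:
1. the bar knob is fully home on the D-shaft, flat to flat (horizontal distance between knob_seat and shaft_top below 0.0025 m and z of knob_seat in the frame of shaft_top between -0.003 and 0.0018 m and angle between the x axis of knob_seat and the x axis of shaft_top, either way round below 0.3 rad and angle between knob_seat's own z axis and vertical below 0.15 rad), for 0.1 s.
At the end, for the whole second after the job is handed in: Bar knob fully home on the shaft (hole end within 1.8 mm of the shaft top, axes within 2.5 mm, flats within 0.3 rad, upright within 0.15 rad), shaft pressed in more than 4 of its 6 mm, fingers still bearing on the knob with over 3 N, through the last second (all of step 1 and value of joint valve above 0.004 m and contact force between the fingers and bar_knob above 3 N); the arm keeps its last pose, push and grip.
It fails at once if the round knob is disturbed (moved more than 25 mm) (distance of round_knob_mid from where it was at the start of the episode above 0.025 m).
It fails at once if the pepper grinder is disturbed (moved more than 25 mm) (distance of grinder_mid from where it was at the start of the episode above 0.025 m).
It fails at once if the lighter is disturbed (moved more than 25 mm) (distance of lighter_mid from where it was at the start of the episode above 0.025 m).
It also fails if it takes over 48 s, if anything falls off the work surface, if the arm or the gripper's body presses on something with over 40 N, if the wrist force passes 120 N, or if a joint passes its speed limit or range.

### The arm

A 7-joint arm with a two-finger parallel gripper is mounted at the origin on the work surface. World frame = base frame: x ahead of the robot, y to its left, z up, the work surface at z = 0. Lengths are in m, angles in rad, forces in N, time in s.
With the tool pointing down it reaches from about 0.4 to 0.85 m from the base axis. Payload 4.5 kg.
Tool frame: the origin (TCP) lies at the very end of the fingers, on their centre line; the grasp point (between the pads) lies 19 mm behind it; z points along the fingers, y is the direction in which the jaws open and shut (so a half turn about z gives the same grasp; the last joint's range is limited). The gripper opens to 88 mm and grips with 3 to 60 N. Pads are 18 mm wide; open, the fingers measure 123 mm over their backs; the gripper's body (75 mm by 187 mm) begins 45 mm behind the grasp point.
Start: joints at [1.311, 0.689, -0.195, 1.565, 0.157, 0.902, -0.215], TCP at [0.181, -0.598, 0.239] pointing down, gripper open.
Joint ranges: [-3.01, 3.01], [-0.46, 2.08], [-1.47, 1.51], [0.13, 2.56], [-1, 4.14], [0.04, 2.09], [-2.66, 2.66]. Speed limits (rad/s): [2.57, 2.57, 3.14, 3.14, 3.14, 3.14, 3.14].

### API

Orientations are given as a rotation vector (axis times angle).
In Python, from rig import manip gives the robot as it stands. The module is installed in compiled form; this text tells all that it offers.
- The arm moves only by the tool drive_tool, never from a script. Its argument "rows" is text: rows parted by semicolons, each of 4 numbers parted by spaces: the shift along the tool's x, y, z as a fraction of full scale, then the turn about the tool's z as a fraction of full scale. A call has exactly 10 rows; each row shifts and turns the commanded pose from where the row before left it, along the tool's axes as they then stand; what a row does not reach is not made up. Full scale, the value 1, is 200 mm for a shift and 45 degrees for a turn. A row lasts 1/8 s, in which the tool goes at most 62.5 mm and 10.7 degrees, less where a joint would pass 70% of its speed; a pose out of reach is approached as far as the arm can. A call with a number of a shift or a turn outside -1 to 1 is refused whole. A call with a gripper value outside its range is refused whole. "claw" is the opening, from 0 (shut) to 1 (fully open), set as the call begins (left out, the last holds). The fingers move at their own pace and stop on an object; the grip force is fixed at half the most. Time passes only in rows, so rows that do not move let the fingers close, or fill a call up. It gives the time, the measured TCP pose, the force and the opening at its end, in the units of the state.
- manip.read_state(): the state, without advancing time (a new reading comes with each control period).
- manip.get_image(name): name is "scene" or "side" or "wrist"; returns the picture (384x512x3 uint8, red, green, blue); there is no depth.
- manip.camera_model(name): a dict with "camera_matrix" (3x3 intrinsics, pixels), "k1" (the pictures are not rectified: a ray, as slopes to the right and down, at radius r is drawn at 1 + k1 r^2 times it, then the intrinsics apply), "R" (3x3) and "t" (3): a world point X has camera coordinates R X + t; the wrist camera has in their place "T_tool_cam" (4x4, takes a point from camera to tool coordinates, whose origin is the TCP and whose axes are the flange's). Camera axes: x right, y down, z forward; pixel columns grow to the right and rows downward; lengths in m; the calibration is good to about 2 mm. A picture is of the moment at which its call begins: read the wrist's pose just before it. camera_model takes no time and is no camera call.
- manip.job_done(): hands the job in, once; it reports no verdict.
The state is a dict: "t": time; "joint_pos": joint angles; "qd": joint speeds; "tau": joint torques, N m; "ee_pos": TCP position; "orientation": TCP orientation; "ft_force": force on the tool from outside, world axes, zero at the start; "torque": the same for the moment, N m; "opening": finger opening in m.
Only numpy, scipy, OpenCV 4.12 (cv2) and the standard library are available. Lean on these libraries where they do the work, as an engineer would, in place of code of your own. Each camera call takes 0.05 s, during which the arm holds its last target.

## Working session

There is one attempt and no reset: what is moved stays moved. The work goes in short steps, Python scripts to look and compute and a tool call to move; the robot and the scene stay as the last step left them, time stands still between calls to the robot, and variables do not carry over. Pictures are saved under pics/ and viewed, and the job is handed in when it is done.

Besides the shell and the picture viewer there is one more tool, called after "Request:" by a JSON object that holds its "name" and its "arguments", one argument or row to a line. drive_tool: Moves the arm, as the interface text tells. Its arguments: {"type":"object","properties":{"rows":{"type":"string"},"claw":{"type":"number"}},"required":["rows"]}

```bash
mkdir -p pics
python3 - <<'E'
from rig import manip
import cv2, numpy as np
np.set_printoptions(precision=4,suppress=True)
s=manip.read_state()
for k,v in s.items(): print(k,v)
for n in ["scene","side","wrist"]:
    print(n,manip.camera_model(n))
    cv2.imwrite(f"pics/{n}0.png",cv2.cvtColor(manip.get_image(n),cv2.COLOR_RGB2BGR))
E
```

```text
t 0.0
joint_pos [ 1.3108  0.69   -0.1945  1.5663  0.1573  0.9025 -0.2151]
qd [ 0.001  -0.0009  0.0005 -0.0007 -0.0002  0.0006 -0.0005]
tau [  0.0001 -52.7561  -1.2673 -15.3427  -0.0528   0.0066   0.0002]
ee_pos [ 0.1807 -0.5976  0.2379]
orientation [-3.106  -0.4597  0.0007]
ft_force [ 0.3215  0.6501 -0.478 ]
torque [ 0.0043 -0.0369  0.0065]
opening 0.08833835108323156
scene {'camera_matrix': array([[358.2487,   0.    , 255.1465],
       [  0.    , 358.2487, 195.1801],
       [  0.    ,   0.    ,   1.    ]]), 'k1': 0.013459663171326975, 'R': array([[-0.1057,  0.9944, -0.0098],
       [ 0.747 ,  0.0729, -0.6609],
       [-0.6564, -0.0771, -0.7504]]), 't': array([ 0.1689, -0.3438,  1.255 ])}
side {'camera_matrix': array([[389.0739,   0.    , 255.0251],
       [  0.    , 389.0739, 186.8398],
       [  0.    ,   0.    ,   1.    ]]), 'k1': 0.0017946777925874297, 'R': array([[ 0.9832, -0.1825,  0.0018],
       [-0.0896, -0.4912, -0.8664],
       [ 0.159 ,  0.8517, -0.4993]]), 't': array([-0.5323,  0.0557,  1.0324])}
wrist {'camera_matrix': array([[282.3757,   0.    , 252.8807],
       [  0.    , 282.3757, 188.8881],
       [  0.    ,   0.    ,   1.    ]]), 'k1': -0.0661924827601082, 'T_tool_cam': array([[ 0.0003, -0.9495, -0.3138,  0.0808],
       [ 1.    ,  0.0003,  0.0001,  0.0009],
       [-0.    , -0.3138,  0.9495, -0.1459],
       [ 0.    ,  0.    ,  0.    ,  1.    ]])}
```

View pics/scene0.png

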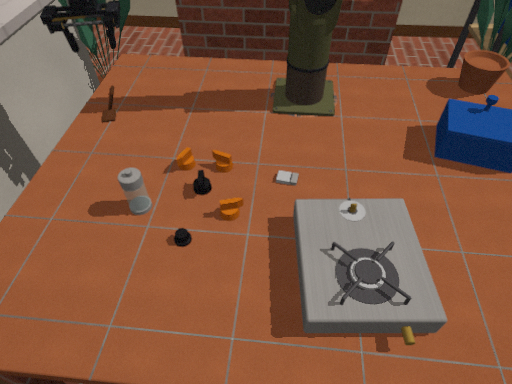

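View pics/side0.png

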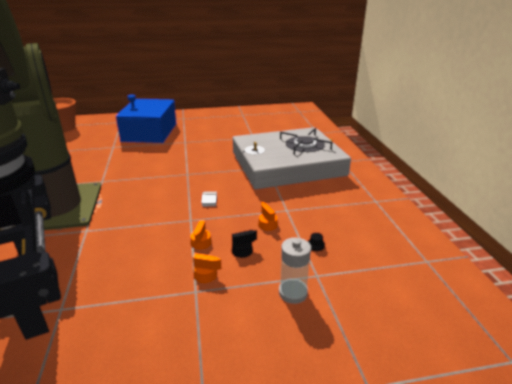

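View pics/wrist0.png

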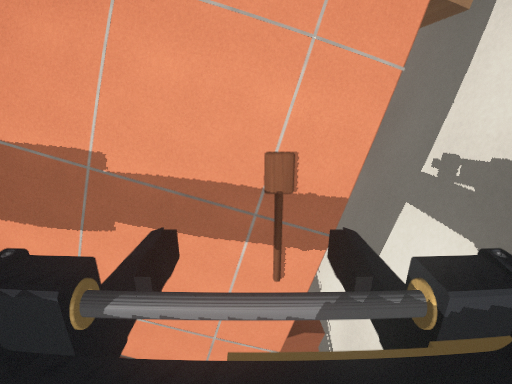

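Scene view candidates: black bar knob at (202,186), round black knob at (182,238), and orange bar knobs at (185,160), (222,161) and (231,208). In the side view the black bar knob is at (244,243). By the description I choose the black one with the bar. The shaft is at scene (352,209), the lighter at (287,178) and the grinder at (135,190). Next I'll check it in close crops.

```bash
cat > h.py <<'E'
import numpy as np, cv2
from rig import manip
from scipy.spatial.transform import Rotation as Rn
def cam(n,s=None):
    c=manip.camera_model(n)
    if n!="wrist": return c["camera_matrix"],c["k1"],c["R"],c["t"]
    T=np.eye(4);T[:3,:3]=Rn.from_rotvec(s["orientation"]).as_matrix();T[:3,3]=s["ee_pos"]
    M=np.linalg.inv(T@c["T_tool_cam"]);return c["camera_matrix"],c["k1"],M[:3,:3],M[:3,3]
def ray(c,uv):
    K,k,R,t=c
    p=cv2.undistortPoints(np.array([[uv]],float),K,np.array([k,0,0,0,0]))[0,0]
    return -R.T@t, R.T@np.array([p[0],p[1],1.])
def onz(c,uv,z):
    o,d=ray(c,uv);return o+d*(z-o[2])/d[2]
def tri(a,ua,b,ub):
    o1,d1=ray(a,ua);o2,d2=ray(b,ub)
    x=np.linalg.lstsq(np.c_[d1,-d2],o2-o1,rcond=None)[0]
    p,q=o1+d1*x[0],o2+d2*x[1];return (p+q)/2,np.linalg.norm(p-q)
def proj(c,X):
    K,k,R,t=c
    return cv2.projectPoints(np.atleast_2d(X).astype(float),cv2.Rodrigues(R)[0],t,K,np.array([k,0,0,0,0]))[0][:,0]
def save(im,n): cv2.imwrite("pics/"+n,cv2.cvtColor(im,cv2.COLOR_RGB2BGR))
E
python3 - <<'E'
from h import *
np.set_printoptions(precision=4,suppress=True)
a=cv2.imread("pics/scene0.png");b=cv2.imread("pics/side0.png")
f=lambda i,x,y,w,h:cv2.resize(i[y:y+h,x:x+w],(390,300),interpolation=cv2.INTER_CUBIC)
cv2.imwrite("pics/crop0.png",np.vstack([np.hstack([f(a,163,141,78,60),f(a,313,185,78,60)]),np.hstack([f(b,205,215,78,60),f(b,217,120,78,60)])]))
sc,si=cam("scene"),cam("side")
print(onz(sc,(202,189),0.01),onz(si,(243,251),0.01))
print("shaft",tri(sc,(352,206),si,(255,143)))
for n,u in [("round",(182,239)),("lighter",(287,178)),("grinder",(140,208))]: print(n,onz(sc,u,0.01))
E
```

```text
[ 0.4726 -0.2624  0.01  ] [ 0.4625 -0.2785  0.01  ]
shaft (array([0.563 , 0.1108, 0.0939]), np.float64(0.0035526861447029872))
round [ 0.6355 -0.277   0.01  ]
lighter [ 0.4099 -0.0385  0.01  ]
grinder [ 0.5526 -0.4067  0.01  ]
```

View pics/crop0.png

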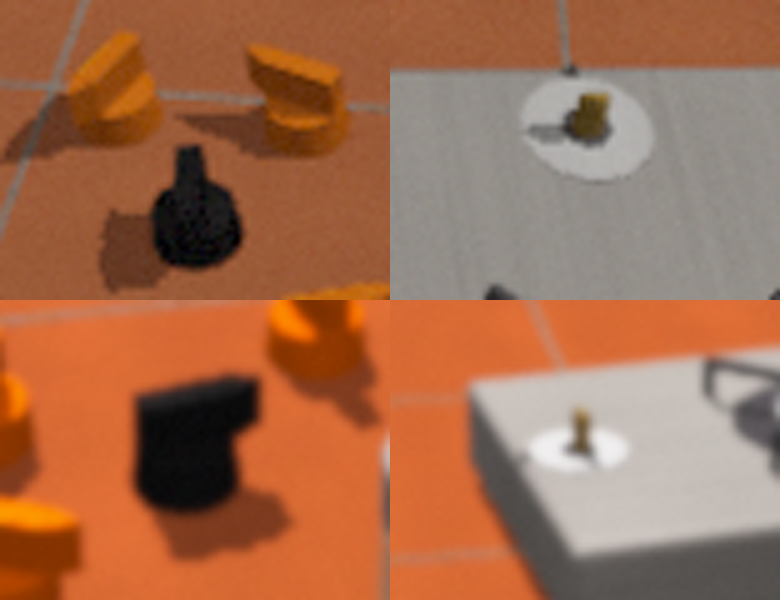

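The black knob at scene (202,186) has a bar and nose. In the side crop its nose reaches to the right (+x). The hob's flat and dark mark face the robot (-x), so it needs about a half turn. Next I move over it for a wrist view.

Request:
{"name": "drive_tool", "arguments": {
  "rows": "0.23 -0.14 0 0;0.23 -0.14 0 0;0.23 -0.14 0 0;0.23 -0.14 0 0;0.23 -0.14 0 0;0.23 -0.14 0 0;0.23 -0.14 0 0;0.23 -0.14 0 0;0 0 0 0.1;0 0 0 0.1",
  "claw": 1
}}

```text
t: 1.4
ee_pos: [0.4688, -0.2762, 0.2385]
orientation: [-3.134, -0.214, 0.001]
ft_force: [-1.0, -0.6, 0.6]
opening: 0.0884
```

Run:
```python
from h import *
np.set_printoptions(precision=4,suppress=True)
s=manip.read_state();im=manip.get_image("wrist");save(im,"w1.png")
np.savez("w1.npz",**{k:s[k] for k in("ee_pos","orientation")})
print(s["t"],s["joint_pos"],s["ee_pos"],Rn.from_rotvec(s["orientation"]).as_matrix())
```

```text
1.4 [ 0.5128  0.5806 -0.1052  1.8138  0.0842  0.7521 -1.0714] [ 0.4688 -0.2762  0.2385] [[ 0.9907  0.1359 -0.0005]
 [ 0.1359 -0.9907  0.0004]
 [-0.0005 -0.0004 -1.    ]]
```

View pics/w1.png

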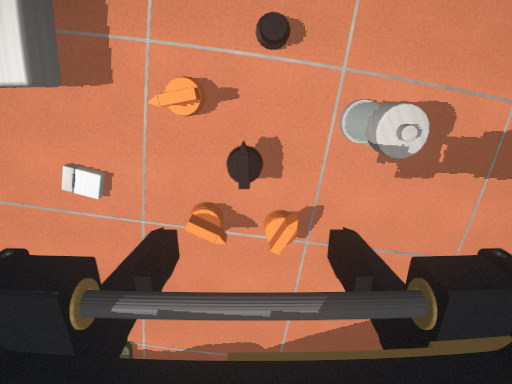

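Wrist view: the black knob is at (244,165), with its nose pointing up in the picture at (244,143) and its rear end at (244,188). The round knob is at (273,31), the grinder at (400,130) and the lighter at (85,182). The orange look-alikes are at (183,97), (207,222) and (281,232). Now I measure.

Run:
```python
from h import *
np.set_printoptions(precision=4,suppress=True)
s=dict(np.load("w1.npz"));c=cam("wrist",s)
im=cv2.imread("pics/w1.png");x,y=205,125
cr=im[y:y+80,x:x+80]
b=cv2.convertScaleAbs(cr,alpha=3);cv2.imwrite("pics/w1c.png",cv2.resize(b,(600,600),interpolation=cv2.INTER_CUBIC))
m=(cr.max(2)<45).astype(np.uint8)
n,l,st,ce=cv2.connectedComponentsWithStats(m);print(st,ce)
```

```text
[[   0    0   80   80 6400]] [[39.5 39.5]]
```

View pics/w1c.png

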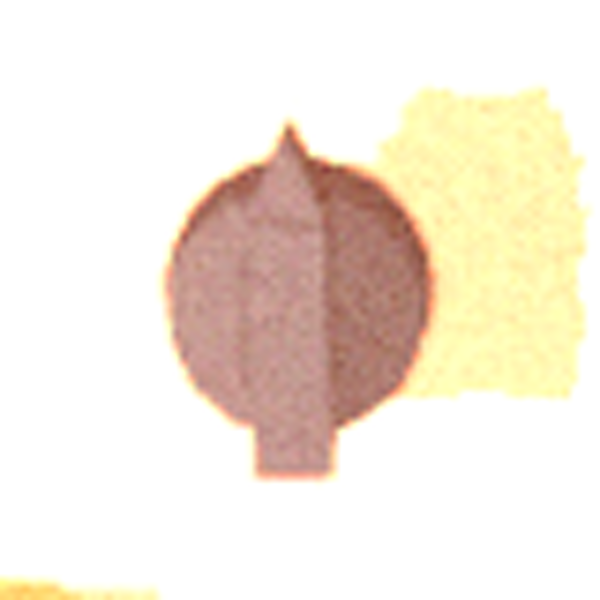

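Run:
```python
from h import *
np.set_printoptions(precision=4,suppress=True)
s=dict(np.load("w1.npz"));c=cam("wrist",s)
P=lambda u,z: onz(c,(205+u[0]/7.5-.5,125+u[1]/7.5-.5),z)
rl,rr=P((256,475),.049),P((334,475),.049)
n=P((289,122),.049); r=(rl+rr)/2
print("rear",rl,rr,np.linalg.norm(rl-rr)); d=(n-r)[:2];print("nose",n,np.linalg.norm(d),np.degrees(np.arctan2(d[1],d[0])))
u=d/np.linalg.norm(d);print("axis from rear",r[:2]+.022*u)
e=P((326,215),.049),P((332,425),.049);print(e,np.degrees(np.arctan2(*(e[0]-e[1])[1::-1])))
# skirt: silhouettes left/right
l,rt=P((167,285),.02),P((433,285),.02);print("skirt",l,rt,(l+rt)/2)
```

```text
rear [ 0.4382 -0.2635  0.049 ] [ 0.4399 -0.2764  0.049 ] 0.012995891723950862
nose [ 0.4972 -0.2615  0.049 ] 0.058746354677929255 8.193764150604158
axis from rear [ 0.4608 -0.2668]
(array([ 0.4832, -0.2693,  0.049 ]), array([ 0.4485, -0.2749,  0.049 ])) 9.138942805154988
skirt [ 0.4614 -0.2435  0.02  ] [ 0.4677 -0.2898  0.02  ] [ 0.4645 -0.2666  0.02  ]
```

Request:
{"name": "drive_tool", "arguments": {
  "rows": "-0.032 -0.051 0 -0.016;0 0 0.17 0;0 0 0.17 0;0 0 0.17 0;0 0 0.17 0;0 0 0.1 0;0 0 0.06 0;0 0 0.04 0;0 0 0 0;0 0 0 0",
  "claw": 1
}}

```text
t: 2.7
ee_pos: [0.461, -0.2682, 0.0634]
orientation: [3.132, 0.234, 0.002]
ft_force: [-0.5, -0.9, 0.4]
opening: 0.0884
```

Run:
```python
from h import *
np.set_printoptions(precision=4,suppress=True)
s=manip.read_state();im=manip.get_image("wrist");save(np.clip(im*2.0,0,255).astype(np.uint8),"w2.png");save(manip.get_image("side"),"s2.png")
b=cv2.imread("pics/s2.png")[180:300,160:320];cv2.imwrite("pics/s2c.png",cv2.resize(b,(640,480),interpolation=cv2.INTER_CUBIC))
print(s["joint_pos"])
```

```text
[ 0.4755  0.8522 -0.0584  1.9725  0.1405  0.3195 -1.118 ]
```

View pics/w2.png

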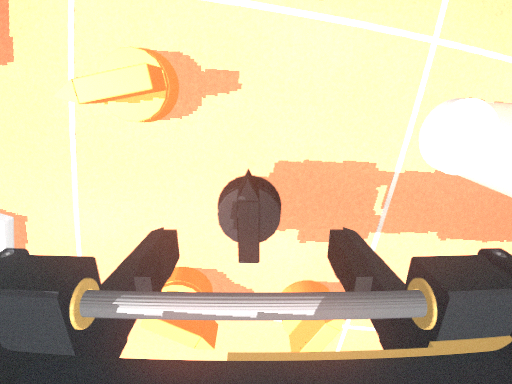

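View pics/s2c.png

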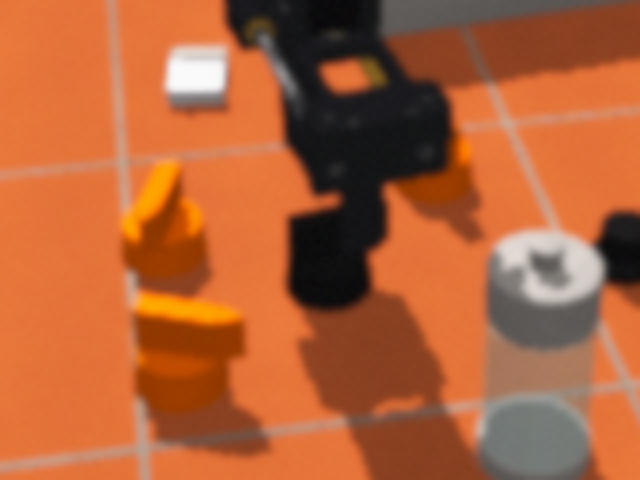

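The knob at (249,215) stands between the open jaws, nose up in the picture. The descent fell short, at z=0.063. I recheck the centring at this closer range.

Run:
```python
from h import *
np.set_printoptions(precision=4,suppress=True)
s=manip.read_state();c=cam("wrist",s)
for zz in(.049,):
  rl,rr,n=onz(c,(238.5,262.5),zz),onz(c,(259.5,262.5),zz),onz(c,(248.5,170),zz)
  r=(rl+rr)/2;d=(n-r)[:2];L=np.linalg.norm(d);print(np.linalg.norm(rl-rr),L,np.degrees(np.arctan2(d[1],d[0])),r[:2]+.022*d/L, s["ee_pos"])
l,rt=onz(c,(218,210),.023),onz(c,(281.5,210),.023);print(l,rt,(l+rt)/2,np.linalg.norm(l-rt))
```

```text
0.013802076132484952 0.06257114884437205 8.584337728528762 [ 0.4599 -0.2669] [ 0.4611 -0.2682  0.0633]
[ 0.4611 -0.2442  0.023 ] [ 0.4678 -0.289   0.023 ] [ 0.4644 -0.2666  0.023 ] 0.04528321112747506
```

Request:
{"name": "drive_tool", "arguments": {
  "rows": "0 0 0.06 0;0 0 0.06 0;0 0 0.06 0;0 0 0 0;0 0 0 0;0 0 0 0;0 0 0 0;0 0 0 0;0 0 0 0;0 0 0 0"
}}

```text
t: 4.05
ee_pos: [0.4607, -0.2681, 0.0268]
orientation: [3.133, 0.234, 0.0]
ft_force: [0.8, -0.2, 0.1]
opening: 0.0881
```

Request:
{"name": "drive_tool", "arguments": {
  "rows": "0 0 0 0;0 0 0 0;0 0 0 0;0 0 0 0;0 0 0 0;0 0 0 0;0 0 0 0;0 0 0 0;0 0 0 0;0 0 0 0",
  "claw": 0
}}

```text
t: 5.3
ee_pos: [0.4606, -0.2679, 0.0267]
orientation: [-3.133, -0.234, 0.0]
ft_force: [0.2, 0.9, -0.1]
opening: 0.0137
```

Request:
{"name": "drive_tool", "arguments": {
  "rows": "0 0 -0.1 0;0 0 -0.12 0;0 0 -0.12 0;0 0 -0.12 0;0 0 -0.12 0;0 0 -0.12 0;0 0 -0.12 0;0 0 0 0;0.08 -0.18 0 0;0.08 -0.18 0 0"
}}

```text
t: 6.55
ee_pos: [0.481, -0.1914, 0.1895]
orientation: [-3.133, -0.232, 0.002]
ft_force: [0.2, -0.6, -0.9]
opening: 0.0136
```

Request:
{"name": "drive_tool", "arguments": {
  "rows": "0.08 -0.18 0 0;0.08 -0.18 0 0;0.08 -0.18 0 0;0.08 -0.18 0 0;0.08 -0.18 0 0;0.08 -0.18 0 0;0.08 -0.18 0 0;0 0 0 0;0 0 0 0;0 0 0 0"
}}

```text
t: 7.8
ee_pos: [0.5543, 0.0719, 0.1902]
orientation: [3.132, 0.23, -0.002]
ft_force: [0.8, 0.1, -1.0]
opening: 0.0139
```

Request:
{"name": "drive_tool", "arguments": {
  "rows": "0 0 0 -0.2;0 0 0 -0.2;0 0 0 -0.2;0 0 0 -0.2;0 0 0 -0.2;0 0 0 -0.2;0 0 0 -0.2;0 0 0 -0.2;0 0 0 -0.2;0 0 0 -0.2"
}}

```text
t: 9.05
ee_pos: [0.5547, 0.072, 0.1905]
orientation: [2.046, 2.384, -0.002]
ft_force: [0.4, 0.4, -0.4]
opening: 0.014
```

Run:
```python
from h import *
np.set_printoptions(precision=4,suppress=True)
s=manip.read_state();im=manip.get_image("wrist");save(np.clip(im*1.5,0,255).astype(np.uint8),"w3.png");save(manip.get_image("side"),"s3.png");save(manip.get_image("scene"),"c3.png")
print(s["joint_pos"],s["ee_pos"],s["orientation"],s["opening"],s["t"])
np.savez("w3.npz",**{k:s[k] for k in("ee_pos","orientation")})
M=Rn.from_rotvec(s["orientation"]).as_matrix();print(np.degrees(np.arctan2(M[1,0],M[0,0])))
```

```text
[ 0.0739  0.7006 -0.484   1.8067  0.4581  0.7482 -0.503 ] [0.5547 0.072  0.1905] [ 2.0458  2.3835 -0.0016] 0.014008250150788631 9.05
98.7201671891622
```

View pics/w3.png

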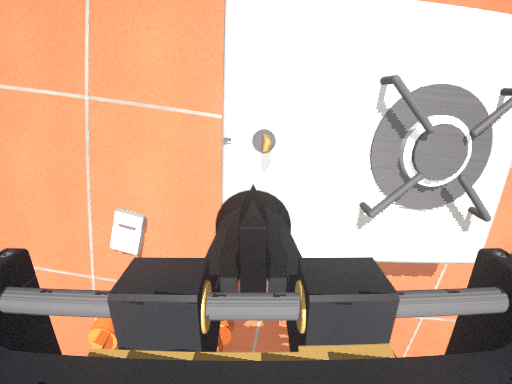

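View pics/s3.png

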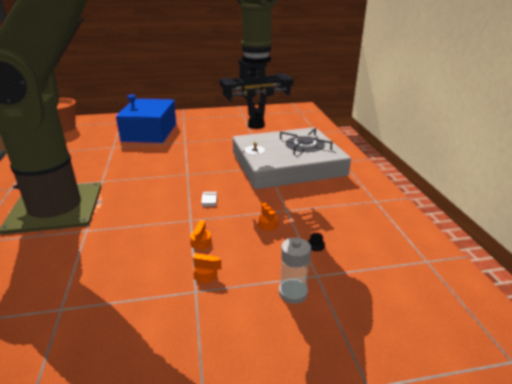

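View pics/c3.png

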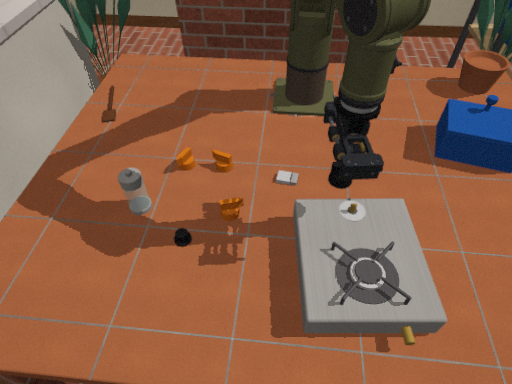

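The wrist view shows the held knob at (253,225), nose up. The brass shaft is at (265,143) on its disc and the dark mark at (228,141) by the hob's left edge. Everything else is in place. Next are close crops to measure the shaft and the knob in the hand.

Run:
```python
from h import *
im=cv2.imread("pics/w3.png")
a=cv2.resize(cv2.convertScaleAbs(im[120:165,215:290],alpha=.75),(750,450),interpolation=cv2.INTER_CUBIC)
cv2.imwrite("pics/w3a.png",a)
b=cv2.resize(cv2.convertScaleAbs(im[175:275,200:310],alpha=2.5),(660,600),interpolation=cv2.INTER_CUBIC)
cv2.imwrite("pics/w3b.png",b)
```

```text
(no output)
```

View pics/w3a.png

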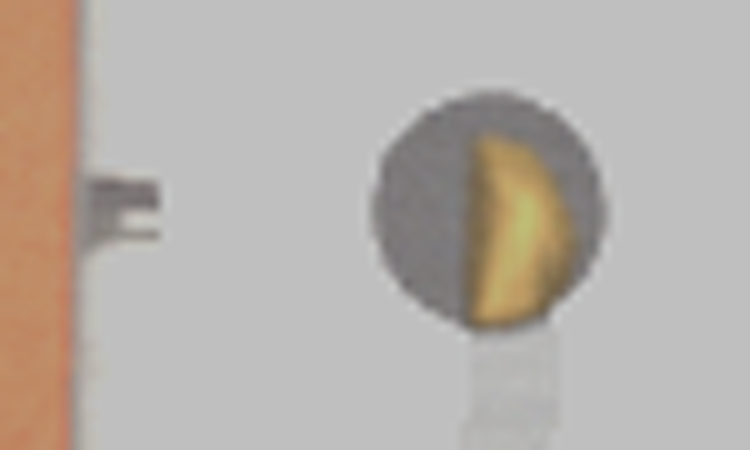

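View pics/w3b.png

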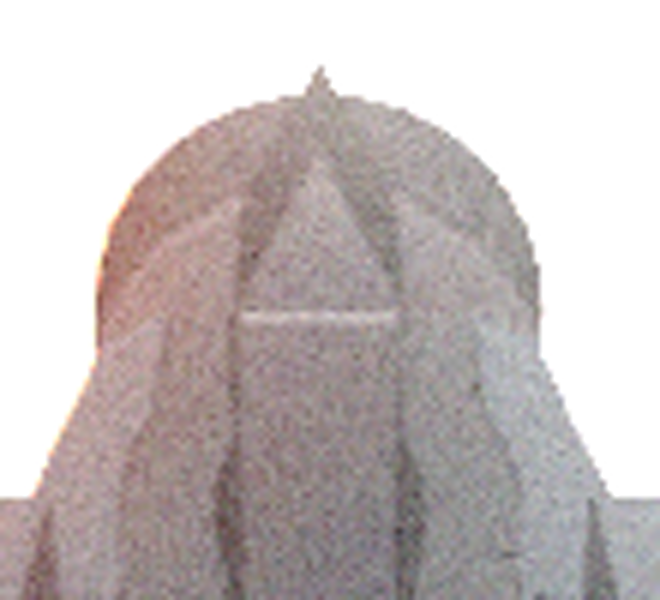

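Run:
```python
from h import *
np.set_printoptions(precision=4,suppress=True)
s=dict(np.load("w3.npz"));c=cam("wrist",s)
M=Rn.from_rotvec(s["orientation"]).as_matrix();T=lambda p:M.T@(p-s["ee_pos"])
A=lambda u,v:(215+u/10-.5,120+v/10-.5)
B=lambda u,v:(200+u/6-.5,175+v/6-.5)
z0=s["ee_pos"][2]
print("crease tool",T(onz(c,B(240,317),z0+.0223)),T(onz(c,B(398,317),z0+.0223)))
print("nose top",T(onz(c,B(320,162),z0+.0223)),"bot",T(onz(c,B(320,68),z0-.0037)))
print("rim front",T(onz(c,B(320,92),z0-.0267)),"L",T(onz(c,B(97,300),z0-.015)),"R",T(onz(c,B(540,300),z0-.015)))
print("ring c",onz(c,A(490,212),.07),"l",onz(c,A(373,212),.07),"r",onz(c,A(606,212),.07))
print("flat ends top",onz(c,A(477,137),.096),onz(c,A(474,325),.096),"right",onz(c,A(575,240),.096))
im=cv2.imread("pics/w3.png")
E=[]
for v in list(range(5,120,5))+list(range(150,250,5)):
    row=im[v,200:250].astype(int); d=row[:,0]; j=np.argmax(np.diff(d)); E.append((200+j+.5,v))
P=np.array([onz(c,e,.07)[:2] for e in E]);vx,vy,x0,y0=cv2.fitLine(P.astype(np.float32),cv2.DIST_HUBER,0,.01,.01).ravel()
print("hob edge",vx,vy,x0,y0,np.degrees(np.arctan2(vy,vx)), "x at y=.111",x0+(.111-y0)*vx/vy)
sc,si=cam("scene"),cam("side")
```

```text
crease tool [ 0.0204 -0.0074 -0.0223] [ 0.0204  0.0053 -0.0223]
nose top [ 0.0337 -0.001  -0.0223] bot [ 0.0331 -0.0009  0.0037]
rim front [ 0.0231 -0.0009  0.0267] L [ 0.004  -0.0242  0.015 ] R [0.004  0.0221 0.015 ]
ring c [0.5576 0.1133 0.07  ] l [0.5467 0.1116 0.07  ] r [0.5684 0.115  0.07  ]
flat ends top [0.5539 0.1231 0.096 ] [0.5562 0.1073 0.096 ] right [0.5636 0.1158 0.096 ]
hob edge 0.1051775 -0.9944535 0.52046627 0.095211424 -83.9626 x at y=.111 0.5187964
```

Request:
{"name": "drive_tool", "arguments": {
  "rows": "0 0 0 -0.194;0 0 0 -0.194;0 0 0 -0.194;0 0 0 -0.194;0 0 0 -0.194;0 0 0 -0.194;0 0 0 -0.194;0 0 0 -0.194;0 0 0 -0.194;0 0 0 -0.194"
}}

```text
t: 10.45
ee_pos: [0.5547, 0.0729, 0.1905]
orientation: [0.162, -3.137, 0.002]
ft_force: [-0.1, -0.1, -0.9]
opening: 0.0138
```

Request:
{"name": "drive_tool", "arguments": {
  "rows": "-0.065 0.05 0 0;-0.065 0.05 0 0;-0.065 0.05 0 0;-0.065 0.05 0 0;0 0 0.06 0;0 0 0.06 0;0 0 0.06 0;0 0 0.06 0;0 0 0 0;0 0 0 0"
}}

```text
t: 11.7
ee_pos: [0.6026, 0.119, 0.1429]
orientation: [-0.16, 3.137, 0.0]
ft_force: [-0.6, -0.3, -1.1]
opening: 0.0136
```

Run:
```python
from h import *
np.set_printoptions(precision=4,suppress=True)
s=manip.read_state();im=manip.get_image("wrist");save(im,"w4.png")
print(s["joint_pos"],s["ee_pos"],s["orientation"],s["opening"],s["t"])
np.savez("w4.npz",**{k:s[k] for k in("ee_pos","orientation")})
M=Rn.from_rotvec(s["orientation"]).as_matrix();print(np.degrees(np.arctan2(M[1,0],M[0,0])))
im=cv2.imread("pics/w4.png")
cv2.imwrite("pics/w4f.png",im)
cv2.imwrite("pics/w4a.png",cv2.resize(im[90:180,195:315],(800,600),interpolation=cv2.INTER_CUBIC))
cv2.imwrite("pics/w4b.png",cv2.resize(cv2.convertScaleAbs(im[165:265,200:310],alpha=4),(660,600),interpolation=cv2.INTER_CUBIC))
```

```text
[ 0.1712  0.9239 -0.8446  1.6653  0.8261  0.9463  0.6828] [0.6026 0.119  0.1429] [-0.1602  3.1372  0.0005] 0.013608504706092832 11.7
-174.15258283331207
```

View pics/w4.png

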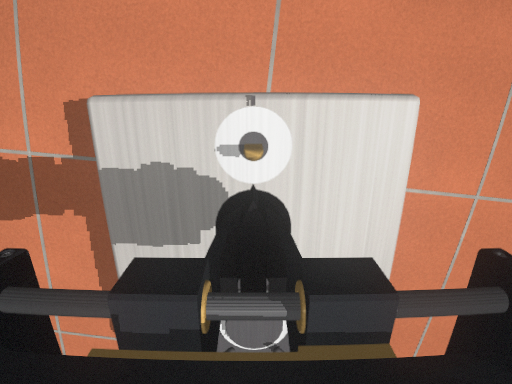

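View pics/w4a.png

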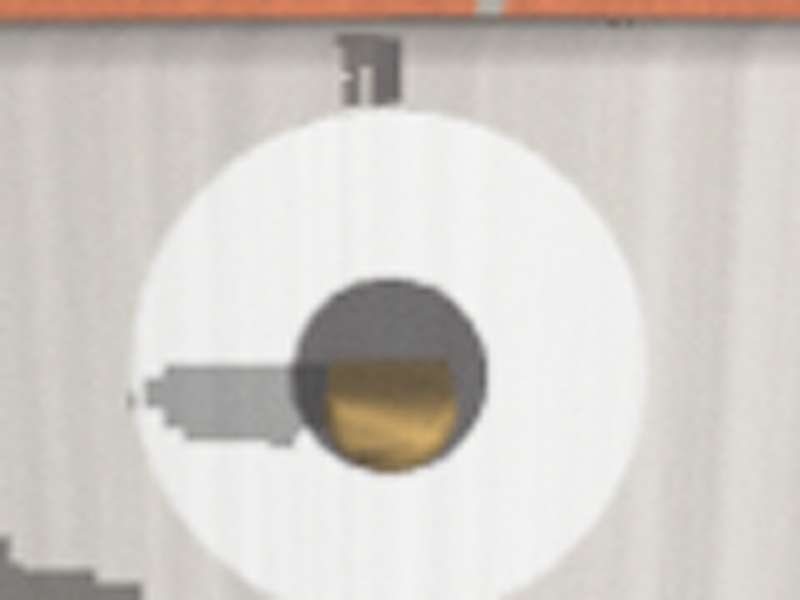

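View pics/w4b.png

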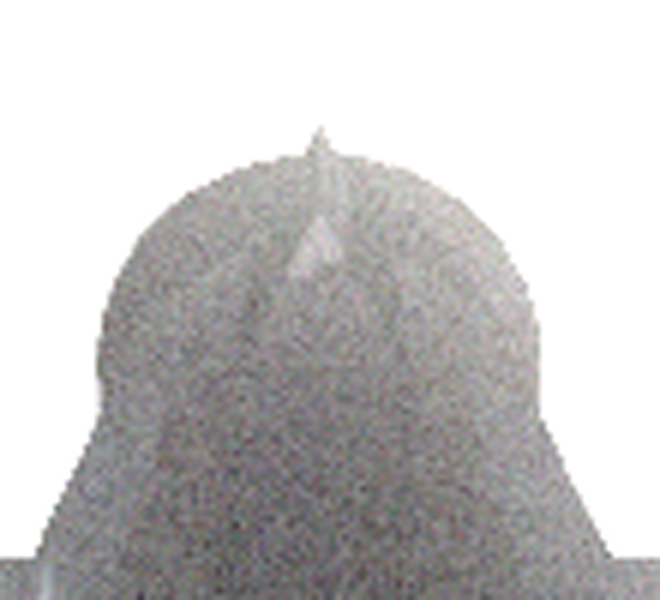

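Run:
```python
from h import *
np.set_printoptions(precision=4,suppress=True)
s=dict(np.load("w4.npz"));c=cam("wrist",s)
M=Rn.from_rotvec(s["orientation"]).as_matrix();T=lambda p:M.T@(p-s["ee_pos"])
A=lambda u,v:(195+u/6.6667-.5,90+v/6.6667-.5)
B=lambda u,v:(200+u/6-.5,165+v/6-.5)
z0=s["ee_pos"][2]
print("rim front",T(onz(c,B(320,155),z0-.0267)),"L",T(onz(c,B(97,360),z0-.015)),"R",T(onz(c,B(540,360),z0-.015)))
print("nose bot",T(onz(c,B(320,128),z0-.0037)))
for z in(.07,.072): print("ring",T(onz(c,A(390,374.5),z)),"top/bot",T(onz(c,A(390,277),z)),T(onz(c,A(390,472),z)),"disc L R top",T(onz(c,A(133,364),z)),T(onz(c,A(647,364),z)),T(onz(c,A(390,108),z)))
print("flat L,R",T(onz(c,A(328,362),.096)),T(onz(c,A(452,360),.096)),"widest",T(onz(c,A(327,400),.096)),T(onz(c,A(458,400),.096)),"bottom",T(onz(c,A(390,472),.096)))
print("edge",T(onz(c,A(100,22),.07)),T(onz(c,A(700,17),.07)))
# knob rim circle fit, pixels on rim -> plane
im=cv2.imread("pics/w4.png");m=(im.max(2)<60).astype(np.uint8)
P=[]
for u in list(range(219,247,2))+list(range(259,288,2)):
    col=m[180:235,u];
    j=np.argmax(col>0);P.append(T(onz(c,(u,180+j-.5),z0-.0267))[:2])
P=np.array(P);k=np.linalg.lstsq(np.c_[2*P,np.ones(len(P))],(P**2).sum(1),rcond=None)[0];r=np.sqrt(k[2]+k[0]**2+k[1]**2);print("rim fit",k[:2],r,np.abs(np.linalg.norm(P-k[:2],axis=1)-r).max())
# scene cam on shaft ring / side cam
```

```text
rim front [ 0.0246 -0.0011  0.0267] L [ 0.0059 -0.0245  0.015 ] R [0.0059 0.0219 0.015 ]
nose bot [ 0.0351 -0.0011  0.0037]
ring [ 0.0457 -0.001   0.0729] top/bot [ 0.057  -0.001   0.0729] [ 0.034  -0.001   0.0729] disc L R top [ 0.0469 -0.031   0.0729] [0.0469 0.029  0.0729] [ 0.0758 -0.001   0.0729]
ring [ 0.046  -0.001   0.0709] top/bot [ 0.0572 -0.001   0.0709] [ 0.0345 -0.001   0.0709] disc L R top [ 0.0473 -0.0307  0.0709] [0.0473 0.0287 0.0709] [ 0.0758 -0.001   0.0709]
flat L,R [ 0.0514 -0.0074  0.0469] [0.0516 0.0053 0.0469] widest [ 0.0475 -0.0075  0.0469] [0.0475 0.006  0.0469] bottom [ 0.0399 -0.001   0.0469]
edge [ 0.0851 -0.0332  0.0728] [0.0857 0.0334 0.0729]
rim fit [-0.     -0.0012] 0.02467915700321845 0.00031767601823573174
```

Run:
```python
from h import *
np.set_printoptions(precision=4,suppress=True)
for f in("w1","w3","w4"):
    s=dict(np.load(f+".npz"));M=Rn.from_rotvec(s["orientation"]).as_matrix();print(f,M[:,2]);
print(manip.camera_model("wrist")["T_tool_cam"],manip.camera_model("wrist")["camera_matrix"])
for f in("w3","w4"):
    s=dict(np.load(f+".npz"));c=cam("wrist",s);M=Rn.from_rotvec(s["orientation"]).as_matrix()
    print(M.T@(onz(c,(253,190),s["ee_pos"][2]-.0267)-s["ee_pos"]))
```

```text
w1 [-0.0005  0.0004 -1.    ]
w3 [-0.0003 -0.0011 -1.    ]
w4 [ 0.0003  0.0003 -1.    ]
[[ 0.0003 -0.9488 -0.3159  0.0831]
 [ 1.      0.0002  0.0003 -0.0011]
 [-0.0002 -0.3159  0.9488 -0.1459]
 [ 0.      0.      0.      1.    ]] [[282.3757   0.     252.8807]
 [  0.     282.3757 188.8881]
 [  0.       0.       1.    ]]
[ 0.0249 -0.001   0.0267]
[ 0.0248 -0.001   0.0267]
```

The hob edge and the flat run level in the picture, so the yaw agrees within about 0.5°. The knob axis is at tool (0,-1) mm and the shaft ring centre at (46,-1) mm. I shift 46 mm along tool x and start down.

Request:
{"name": "drive_tool", "arguments": {
  "rows": "0.077 0 0 0;0.077 0 0 0;0.077 0 0 0;0 0 0 0;0 0 0 0;0 0 0.03 0;0 0 0.03 0;0 0 0.03 0;0 0 0 0;0 0 0 0"
}}

```text
t: 13.0
ee_pos: [0.5566, 0.1143, 0.1247]
orientation: [-0.161, 3.137, 0.0]
ft_force: [-0.1, 0.9, -0.0]
opening: 0.0139
```

Run:
```python
from h import *
np.set_printoptions(precision=4,suppress=True)
s=manip.read_state();save(manip.get_image("side"),"s5.png");save(manip.get_image("scene"),"c5.png")
print(s["ee_pos"],s["ft_force"],s["opening"],s["t"])
a=cv2.imread("pics/s5.png")[100:190,210:330];b=cv2.imread("pics/c5.png")[150:240,290:410]
cv2.imwrite("pics/x5.png",np.hstack([cv2.resize(cv2.convertScaleAbs(i,alpha=1.5),(400,300),interpolation=cv2.INTER_CUBIC) for i in(a,b)]))
```

```text
[0.5566 0.1143 0.1247] [-0.1498  0.8814 -0.0484] 0.013884661821869546 13.0
```

View pics/x5.png

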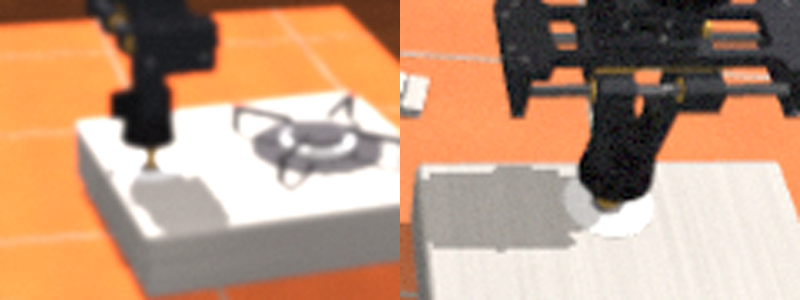

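In both views the knob stands over the shaft: side crop (150,155), scene crop (610,200). Down onto it, gently.

Request:
{"name": "drive_tool", "arguments": {
  "rows": "0 0 0.012 0;0 0 0.012 0;0 0 0.012 0;0 0 0.012 0;0 0 0.012 0;0 0 0 0;0 0 0 0;0 0 0 0;0 0 0 0;0 0 0 0"
}}

```text
t: 14.35
ee_pos: [0.5567, 0.1143, 0.1128]
orientation: [-0.16, 3.137, 0.0]
ft_force: [0.3, 0.2, -1.7]
opening: 0.0132
```

About 10 mm is engaged with almost no force, so the D fits. I carry on to the seat.

Request:
{"name": "drive_tool", "arguments": {
  "rows": "0 0 0.01 0;0 0 0.01 0;0 0 0.01 0;0 0 0.01 0;0 0 0 0;0 0 0 0;0 0 0 0;0 0 0 0;0 0 0 0;0 0 0 0"
}}

```text
t: 15.6
ee_pos: [0.5567, 0.1143, 0.1047]
orientation: [-0.16, 3.137, 0.0]
ft_force: [1.0, -0.1, -0.9]
opening: 0.0137
```

Request:
{"name": "drive_tool", "arguments": {
  "rows": "0 0 0.005 0;0 0 0.005 0;0 0 0.005 0;0 0 0.005 0;0 0 0 0;0 0 0 0;0 0 0 0;0 0 0 0;0 0 0 0;0 0 0 0"
}}

```text
t: 16.85
ee_pos: [0.5567, 0.1143, 0.1014]
orientation: [-0.16, 3.137, -0.0]
ft_force: [0.1, 0.3, 6.0]
opening: 0.0137
```

Request:
{"name": "drive_tool", "arguments": {
  "rows": "0 0 0.005 0;0 0 0.005 0;0 0 0.005 0;0 0 0.005 0;0 0 0 0;0 0 0 0;0 0 0 0;0 0 0 0;0 0 0 0;0 0 0 0"
}}

```text
t: 18.1
ee_pos: [0.5568, 0.1143, 0.0984]
orientation: [-0.16, 3.136, -0.001]
ft_force: [-1.8, -1.1, 15.0]
opening: 0.0139
```

15 N at TCP z=0.0984 is the force expected at the end stop (predicted 0.0987). I check the knob in the hand and its gap to the hob.

Run:
```python
from h import *
np.set_printoptions(precision=4,suppress=True)
s=manip.read_state();save(manip.get_image("wrist"),"w6.png");save(manip.get_image("side"),"s6.png")
print(s["ee_pos"],s["ft_force"],s["opening"],s["t"])
i=cv2.imread("pics/w6.png");o=cv2.imread("pics/w4.png");a=cv2.imread("pics/s6.png")[110:185,220:320]
f=lambda q:cv2.resize(cv2.convertScaleAbs(q,alpha=3),(400,300),interpolation=cv2.INTER_CUBIC)
cv2.imwrite("pics/x6.png",np.vstack([np.hstack([f(o[165:240,200:300]),f(i[165:240,200:300])]),np.hstack([cv2.resize(a,(400,300),interpolation=cv2.INTER_CUBIC),cv2.resize(i,(400,300))])]))
```

```text
[0.5568 0.1143 0.0984] [-1.8372 -1.1345 15.0003] 0.013897385592007589 18.1
```

View pics/x6.png

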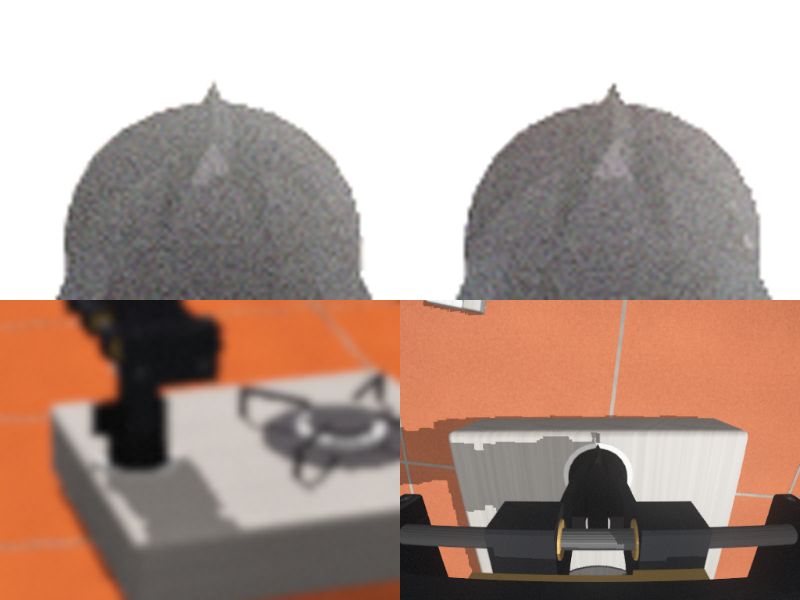

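The knob has not shifted in the hand: the nose is at (213,85) before and (613-400,87) after. The skirt now sits almost on the hob, with the nose towards the mark. Handing in.

Run:
```python
from h import *
manip.job_done();s=manip.read_state();print(s["t"],s["ee_pos"],s["ft_force"],s["opening"])
```

```text
the job is handed in; nothing more can be done
the job is handed in; nothing more can be done
```

I put the bar knob on the hob's shaft, pressed it in against the spring, and handed the job in at 18.1 s with the robot still holding it down.

**What I did:** I gripped the black bar knob by its bar and turned it about half a turn, so its nose pointed at the hob's mark. I lined it up with the shaft in the wrist camera and slid it on with almost no force. Then I pressed until the arm met about 15 N.

**Last checks:**
- **Depth:** the tool stood at z = 0.0984 m, against 0.0987 m worked out for fully home and fully pressed in. The 15 N is more than the 9 N the spring needs.
- **Grip:** the fingers were 13.9 mm apart on the 14 mm bar. The knob had moved by less than a pixel in the hand.
- **Alignment:** before I lowered it, the yaw agreed with the hob edge and the flat to about 0.5°.
- **Other objects:** the round knob, grinder and lighter were in their places in the pictures taken mid-transport, at 9 s. I did not check them again after that, but the arm stayed clear of them.

**Disagreements:** the wrist camera's calibration varied by about 2 mm between readings. I worked from knob-to-shaft distances within a single picture, so that error cancelled out. The shaft-to-edge distance measured 38.8 mm against the stated 40 mm. The hand-in gave no verdict, and no state could be read after it.

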